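# Close a reagent bottle into a sprung transport pot

## Robot

A 6-joint arm with a two-finger parallel gripper is mounted at the origin on a cart in front of the work surface, level with it; the furniture and walls round the work are solid. World frame = base frame: x ahead of the robot, y to its left, z up, the work surface at z = 0. Lengths are in m, angles in rad, forces in N, time in s.
With the tool pointing down it reaches from about 0.275 to 1 m from the base axis. Payload 8.4 kg.
Tool frame: the origin (TCP) lies between the finger pads; the fingertips stand 22 mm ahead of it and the grasp point (between the pads) lies 3 mm ahead of it; z points along the fingers, y is the direction in which the jaws open and shut (so a half turn about z gives the same grasp; the last joint's range is limited). The gripper opens to 85 mm and grips with 20 to 120 N. Pads are 22 mm wide; open, the fingers measure 114 mm over their backs; the gripper's body (76 mm by 85 mm) begins 54 mm behind the grasp point. The pads swing forward as they close: fully open they stand 13 mm farther back than shut.
Start: joints at [1.164, 0.353, 1.633, -0, 1.155, -0.002], TCP at [0.246, 0.574, 0.233] pointing down, gripper open.
Joint ranges: [-2.63, 2.63], [-0.92, 2.1], [0.06, 2.66], [-1.3, 4.44], [0, 2.69], [-3.02, 3.02]. Speed limits (rad/s): [2.22, 2.22, 2.79, 3.14, 3.14, 3.14].

## Interface

Orientations are given as a 3x3 rotation matrix whose columns are the frame's x, y, z axes.
In Python, from station import r gives the robot as it stands. The module is installed in compiled form; this text tells all that it offers. Calls block until the motion is done:
- r.move_ptp(position, orientation): joint-space move of the TCP to a pose.
- r.movel(position, v=0.15, rotation=None, stop_force=None): straight line of the TCP; rotation=None keeps the orientation; v is the mean speed in m/s. With stop_force (N) it stops when the force on the tool has changed by that much, and returns True; else False.
- r.move_j(angles): joint-space move.
- r.gripper_to(opening, grip_force=None): finger opening in m; grip_force is the grip in N (None keeps the last); returns when the fingers have stopped.
- r.pause(seconds).
- r.inverse_kinematics(position, orientation): joint angles nearest the present ones, or None.
- r.state(): the state.
- r.snapshot(name): name is "scene" or "top"; returns a dict with "pixels" (400x640x3 uint8, blue, green, red), "mtx" (3x3 intrinsics, pixels), "dist_coeffs" ([k1, k2, p1, p2, k3] as OpenCV has them; the pictures are not rectified), "origin" and "attitude" of the camera in the world. Camera axes: x right, y down, z forward; pixel columns grow to the right and rows downward; lengths in m; the calibration is good to about 2 mm. A picture is of the moment at which its call begins. There is no depth.
A pose or a line that the arm cannot do raises r.Unreachable and nothing moves.
- r.finish_job(): hands the job in, once; it reports no verdict.
The state is a dict: "time": time; "q": joint angles; "dq": joint speeds; "joint_torque": joint torques, N m; "tcp_pos": TCP position; "tool_rot": TCP orientation; "contact_force": force on the tool from outside, world axes, zero at the start; "torque": the same for the moment, N m; "gripper_width": finger opening in m.
Only numpy, scipy, OpenCV 4.12 (cv2) and the standard library are available. Lean on these libraries where they do the work, as an engineer would, in place of code of your own. Each camera call takes 0.05 s, during which the arm holds its last target.

## Task

Stand the small white dropper bottle upright in the well of the transport pot on the desk, then put the deep white lid over it and press the lid straight down against the pot's sprung floor until the lid's skirt sits fully home on the pot's shoulder all round. Press firmly but without ramming, and finish while still holding the lid pressed down: do not let go, or the spring lifts it again. Leave the black marker and the test-strip bottle where they are.

Things in the scene. Friction and masses are not known exactly. Their poses are not given: they have to be found in the camera images.
- pot: Round grey transport pot fixed to the desk; origin: centre of its underside on the desk, z up. Steel foot flange 92 mm across, 6 mm thick; grey body 66 mm across up to a flat shoulder 50 mm above the desk. On it a steel collar, 40 mm across (37 at its top), up to 56 mm. In the middle a round well 30 mm in diameter; its floor, a sprung steel disc, is 28 mm above the desk when unpressed.
- pot_seat (a point): Centre of the pot at the height of its shoulder (50 mm above the desk), where the lower edge of the lid's skirt must come to sit.
- cushion (a joint): The pot's sprung floor: 0 m when up (28 mm above the desk), growing as it is pressed down, 0.014 m at most. The spring resists with 4 N at the start and 0.5 N more per mm. With the bottle inside and the lid fully home it reads about 0.012 m (10 N).
- bottle_mid (a point): White dropper bottle, 62 mm high, about 30 g, standing loose on the desk. This point: its centre, 31 mm above its underside; z up. Body 26 mm in diameter up to 41 mm; above that the screw cap, 18 mm in diameter with a narrower tip, fixed to it. In the well on the unpressed floor its top is 40 mm above the shoulder (34 mm above the collar) and this point 59 mm above the desk.
- lid_knob (a point): Deep white lid, about 90 g, loose on the desk on its skirt. This point: middle of its grey knob, 52 mm above the skirt's lower edge; z up. Knob 26 mm in diameter, 34 to 70 mm above that edge. Skirt 60 mm outside, 46 mm inside; ceiling 28 mm above the edge. It goes over bottle and collar; the ceiling meets the bottle 12 mm before the skirt is home. Home: this point 102 mm above the desk.
- strip_bottle: Bystander: loose white test-strip bottle with a black cap, 50 mm in diameter, 133 mm high; origin at the centre of its underside.
- pen: Bystander: loose black marker, 138 mm long and 11 mm thick, lying on the desk; origin below its middle, its length is its y axis.
There are look-alikes about, which are no part of the job. Of the things that look like the part that bears bottle_mid, the smallest one is meant.

How it is judged:
On the way:
1. the dropper bottle stands upright in the well on the sprung floor, let go (horizontal distance between bottle_mid and pot_seat below 0.005 m and angle between bottle_mid's own z axis and vertical below 0.12 rad and z of bottle_mid in the frame of pot between 0.05 and 0.063 m and contact force between the fingers and bottle below 0.1 N), for 0.2 s.
At the end, for the whole second after the job is handed in: Bottle upright in the well (within 5 mm of its axis), the sprung floor down 10.2 mm or more; lid level (0.06 rad), centred (6 mm), down on the shoulder (within 1.5 mm, bearing on it with over 0.5 N), at rest, the fingers still holding or pressing it there (over 2 N) (horizontal distance between bottle_mid and pot_seat below 0.005 m and angle between bottle_mid's own z axis and vertical below 0.12 rad and z of bottle_mid in the frame of pot below 0.0495 m and value of joint cushion above 0.0102 m and horizontal distance between lid_knob and pot_seat below 0.006 m and z of lid_knob in the frame of pot between 0.098 and 0.1035 m and angle between lid_knob's own z axis and vertical below 0.06 rad and contact force between lid and pot above 0.5 N and contact force between the fingers and lid above 2 N and linear speed of lid below 0.02 m/s); the arm keeps its last pose, push and grip.
It fails at once if the lid is rammed onto the pot with more than 60 N (contact force between lid and pot above 60 N).
It fails at once if the test-strip bottle is moved by more than 30 mm or knocked over (distance of strip_bottle from where it was at the start of the episode above 0.03 m or angle between strip_bottle's own z axis and vertical above 0.3 rad).
It fails at once if the marker is moved by more than 30 mm (distance of pen from where it was at the start of the episode above 0.03 m).
It also fails if it takes over 70 s, if anything falls off the work surface, if the arm or the gripper's body presses on something with over 40 N, if the wrist force passes 120 N, or if a joint passes its speed limit or range.

## Working session

There is one attempt and no reset: what is moved stays moved. The work goes in short steps, each a Python script; the robot and the scene stay as the last script left them, time stands still between calls to the robot, and variables do not carry over. Pictures are saved under pics/ and viewed, and the job is handed in when it is done.

```bash
mkdir -p pics; ls; python3 - <<'E'
from station import r
import cv2,numpy as np
for n in("scene","top"):
    s=r.snapshot(n); cv2.imwrite(f"pics/{n}0.png",s["pixels"])
    print(n,np.round(s["mtx"],1).tolist(),np.round(s["dist_coeffs"],4),np.round(s["origin"],3),np.round(s["attitude"],3).tolist())
print(r.state()["time"])
E
```

```text
pics
scene [[445.3, 0.0, 322.6], [0.0, 445.3, 200.0], [0.0, 0.0, 1.0]] [-0.0332  0.      0.      0.      0.    ] [ 0.398 -1.181  0.841] [[0.99, -0.089, 0.108], [-0.139, -0.514, 0.846], [-0.02, -0.853, -0.522]]
top [[515.5, 0.0, 320.3], [0.0, 515.5, 201.8], [0.0, 0.0, 1.0]] [0.0186 0.     0.     0.     0.    ] [0.452 0.063 1.539] [[-0.005, -0.997, 0.075], [-1.0, 0.006, 0.007], [-0.007, -0.075, -0.997]]
0.1
```

View pics/scene0.png

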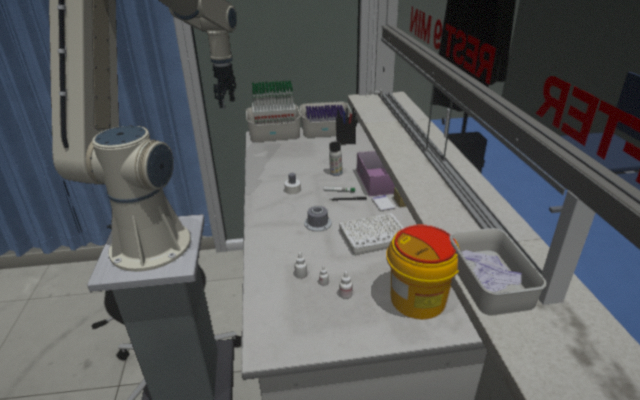

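View pics/top0.png

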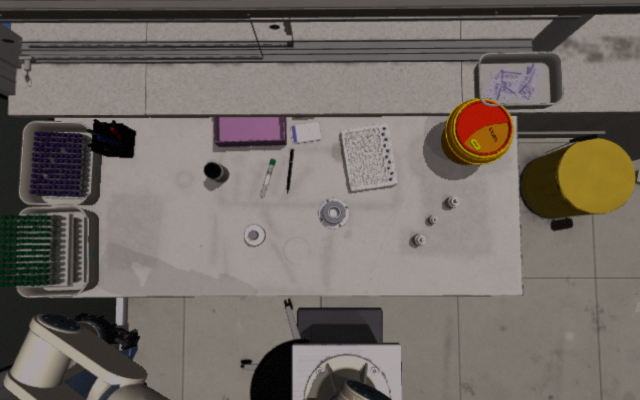

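Scene view: candidate dropper bottles at (300,265), (323,276) and (345,286), which in the top view are (418,240), (432,220) and (452,202). The middle one looks smallest. The pot is at top (333,213), the lid at (254,235). I'll enlarge these to confirm.

```bash
python3 - <<'E'
import cv2,numpy as np
a=cv2.imread("pics/scene0.png");b=cv2.imread("pics/top0.png")
c=lambda im,x,y,w,h,f:cv2.resize(im[y:y+h,x:x+w],None,fx=f,fy=f,interpolation=cv2.INTER_CUBIC)
A=c(a,280,245,90,60,4.4)   # bottles scene 396x264
B=c(b,400,185,66,66,4)  #264
C=c(b,300,180,66,66,4)
D=c(b,222,202,66,66,4)
E=c(a,275,165,70,70,4)
out=np.zeros((560,800,3),np.uint8)
for im,(x,y) in((A,(0,0)),(E,(400,0)),(B,(0,285)),(C,(266,285)),(D,(532,285))): out[y:y+im.shape[0],x:x+im.shape[1]]=im
cv2.imwrite("pics/crop1.png",out)
E
```

```text
(no output)
```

View pics/crop1.png

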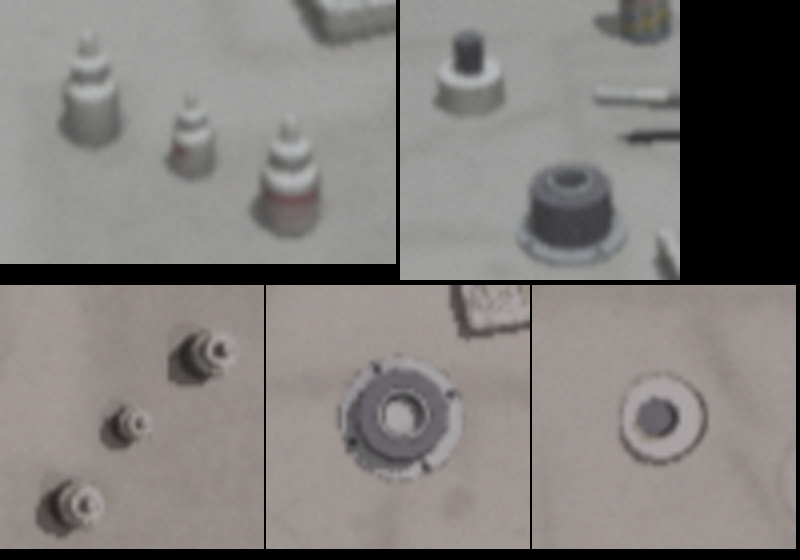

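The crop confirms that the middle bottle (scene (323,276), top (432,220)) is clearly the smallest in height and width in both views. The lid and pot match their descriptions too. Next I compute positions and check them with overlays.

```bash
cat > h.py <<'E'
import cv2,numpy as np
def cam(s):
    R=np.array(s["attitude"]);o=np.array(s["origin"]);return np.array(s["mtx"]),np.array(s["dist_coeffs"]),o,R
def ray(s,uv,z):
    K,d,o,R=cam(s);p=cv2.undistortPoints(np.array([[uv]],float),K,d)[0,0]
    v=R@np.array([p[0],p[1],1]);return o+v*(z-o[2])/v[2]
def proj(s,P):
    K,d,o,R=cam(s);P=np.atleast_2d(P).astype(float)
    return cv2.projectPoints(P,cv2.Rodrigues(R.T)[0],-R.T@o,K,d)[0][:,0]
def circ(x,y,z,rad,n=60):
    t=np.linspace(0,2*np.pi,n);return np.c_[x+rad*np.cos(t),y+rad*np.sin(t),0*t+z]
BOT=[(0,.013),(.041,.013),(.041,.009),(.062,.003)]
LID=[(0,.03),(.034,.03),(.034,.013),(.07,.013)]
POT=[(0,.046),(.006,.046),(.05,.033),(.056,.0185),(.056,.015)]
def overlay(s,items,c,w,f=6):
    x0,y0=int(c[0]-w/2),int(c[1]-w/2);im=cv2.resize(s["pixels"][y0:y0+w,x0:x0+w],None,fx=f,fy=f,interpolation=cv2.INTER_CUBIC)
    for (x,y,z,m) in items:
        for h,rad in m:
            p=(proj(s,circ(x,y,z+h,rad))-[x0-.5,y0-.5])*f
            cv2.polylines(im,[np.round(p).astype(int)],True,(0,255,0),1)
    return im
E
python3 - <<'E'
from station import r
from h import *
T=r.snapshot("top");S=r.snapshot("scene")
print("pot",ray(T,(333.8,212.5),.056),ray(T,(333.8,213.1),.006))
print("lid",ray(T,(253.3,235),.07),"scene",ray(S,(275+(468-400)/4,165+32/4),.07))
print("bot",ray(T,(435,219.5),.062),"scene",ray(S,(323.2,267),.062))
print("pot scene well",ray(S,(275+(571-400)/4,165+179/4),.056))
pot=ray(T,(333.8,212.5),.056);lid=ray(T,(253.3,235),.07);bot=ray(T,(435,219.5),.062)
items=[(pot[0],pot[1],0,POT),(lid[0],lid[1],0,LID),(bot[0],bot[1],0,BOT)]
out=np.zeros((530,795,3),np.uint8)
for i,s in enumerate((T,S)):
    for j,it in enumerate(items):
        c=proj(s,[it[0],it[1],.03])[0];out[i*265:i*265+264,j*265:j*265+264]=overlay(s,items,c,44)
cv2.imwrite("pics/ov1.png",out)
E
```

```text
pot [0.53300092 0.03425113 0.056     ] [0.53394925 0.03331088 0.006     ]
lid [0.46938283 0.26407308 0.07      ] scene [0.47303581 0.27781792 0.07      ]
bot [ 0.51106894 -0.2547601   0.062     ] scene [ 0.51321011 -0.26020155  0.062     ]
pot scene well [0.53679153 0.03433842 0.056     ]
```

View pics/ov1.png

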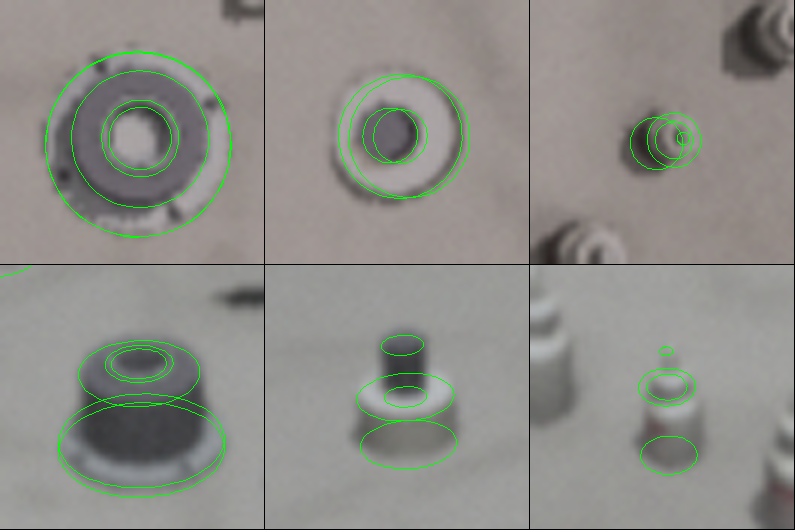

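```bash
cat >> h.py <<'E'
from scipy.optimize import minimize
PARTS={"bot":[(0,.013,.041,.013),(.041,.009,.05,.009)],"lid":[(0,.03,.034,.03),(.034,.013,.07,.013)],
"pot":[(0,.046,.006,.046),(.006,.033,.05,.033),(.05,.020,.056,.0185)]}
def score(s,g,x,y,kind,z0=0):
    tot=0
    for z1,r1,z2,r2 in PARTS[kind]:
        P=np.vstack([circ(x,y,z0+z1,r1),circ(x,y,z0+z2,r2)])
        h=cv2.convexHull(proj(s,P).astype(np.float32))[:,0]
        a=h;b=np.roll(h,-1,0);t=np.linspace(0,1,12)[:,None,None]
        m=(a*(1-t)+b*t).reshape(-1,2);L=np.repeat(np.linalg.norm(b-a,axis=1)[None],12,0).ravel()
        n=(b-a)/np.maximum(1e-6,np.linalg.norm(b-a,axis=1))[:,None];n=np.c_[n[:,1],-n[:,0]];n=np.tile(n,(12,1))
        gx=cv2.remap(g[0],m[:,0].astype(np.float32)[None],m[:,1].astype(np.float32)[None],cv2.INTER_LINEAR)[0]
        gy=cv2.remap(g[1],m[:,0].astype(np.float32)[None],m[:,1].astype(np.float32)[None],cv2.INTER_LINEAR)[0]
        tot+=(np.abs(gx*n[:,0]+gy*n[:,1])*L).sum()/L.sum()
    return tot
def grads(s):
    g=cv2.GaussianBlur(cv2.cvtColor(s["pixels"],cv2.COLOR_BGR2GRAY).astype(np.float32),(0,0),.7)
    return cv2.Sobel(g,cv2.CV_32F,1,0)/8,cv2.Sobel(g,cv2.CV_32F,0,1)/8
def fit(s,kind,c,w=.012,z0=0):
    g=grads(s);st=np.arange(-w,w+1e-9,.001);M=np.array([[score(s,g,c[0]+dx,c[1]+dy,kind,z0) for dy in st] for dx in st])
    i,j=np.unravel_index(M.argmax(),M.shape);return c[0]+st[i],c[1]+st[j],M.max()
E
python3 - <<'E'
from station import r
from h import *
T=r.snapshot("top");S=r.snapshot("scene")
C={"pot":(.534,.034),"lid":(.47,.268),"bot":(.512,-.257)}
it=[]
for k,c in C.items():
    print(k,np.round(fit(T,k,c),4),np.round(fit(S,k,c),4))
    f=lambda p:-score(T,grads(T),p[0],p[1],k)-score(S,grads(S),p[0],p[1],k)
    st=np.arange(-.01,.0101,.001);gT,gS=grads(T),grads(S)
    b=max(((score(T,gT,c[0]+a,c[1]+d,k)+score(S,gS,c[0]+a,c[1]+d,k)),c[0]+a,c[1]+d) for a in st for d in st);print(" joint",np.round(b,4))
    it.append((b[1],b[2],0,{"pot":POT,"lid":LID,"bot":BOT}[k]))
out=np.zeros((530,795,3),np.uint8)
for i,s in enumerate((T,S)):
    for j,t in enumerate(it):
        c=proj(s,[t[0],t[1],.03])[0];out[i*265:i*265+264,j*265:j*265+264]=overlay(s,it,c,44)
cv2.imwrite("pics/ov2.png",out)
E
```

```text
pot [ 0.527   0.044  25.3999] [ 0.535   0.038  34.6726]
 joint [5.70024e+01 5.34000e-01 3.70000e-02]
lid [ 0.471   0.266  32.5687] [ 0.47    0.274  32.6367]
 joint [60.8478  0.47    0.267 ]
bot [ 0.507  -0.245  23.3348] [ 0.51   -0.269  16.1254]
 joint [31.5348  0.511  -0.25  ]
```

View pics/ov2.png

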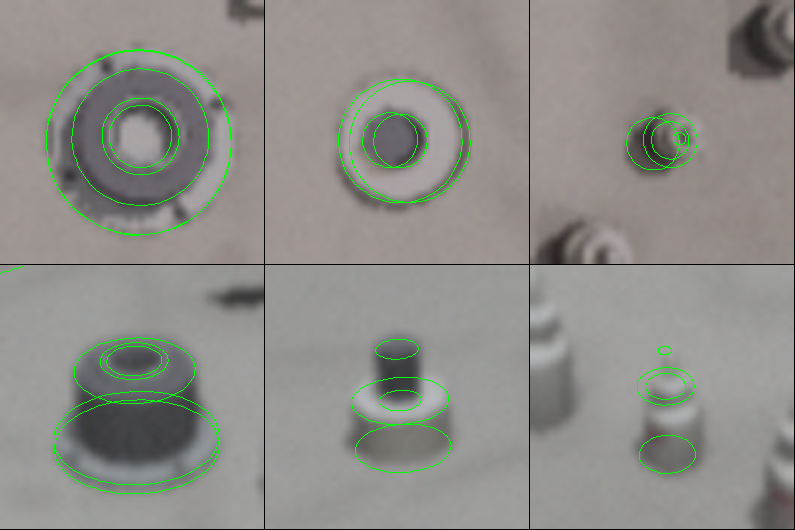

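```bash
cat >> h.py <<'E'
def rot(a):  # tool down, jaw axis (tool y) at angle a from world x
    y=np.array([np.cos(a),np.sin(a),0]);z=np.array([0,0,-1.]);return np.column_stack([np.cross(y,z),y,z])
E
python3 - <<'E'
from station import r
from h import *
s=r.state();print(np.round(s["tool_rot"],2).tolist(),s["gripper_width"],s["contact_force"])
for p in((.514,-.252,.03),(.534,.035,.1),(.47,.269,.06)):
    for a in(-135,-45,45,135,0,90,180,-90):
        q=r.inverse_kinematics(p,rot(np.radians(a)));print(p,a,None if q is None else np.round(q,2))
E
```

```text
[[-0.92, 0.39, -0.0], [0.39, 0.92, -0.0], [0.0, -0.0, -1.0]] 0.08508095367385311 [-0.09414042  1.47966148  0.15636173]
(0.514, -0.252, 0.03) -135 [-0.46  0.54  1.89 -0.    0.72  1.9 ]
(0.514, -0.252, 0.03) -45 [-0.46  0.54  1.89 -0.    0.72  0.33]
(0.514, -0.252, 0.03) 45 [-0.46  0.54  1.89 -0.    0.72 -1.24]
(0.514, -0.252, 0.03) 135 [-0.46  0.54  1.89 -0.    0.72 -2.81]
(0.514, -0.252, 0.03) 0 [-0.46  0.54  1.89 -0.    0.72 -0.46]
(0.514, -0.252, 0.03) 90 [-0.46  0.54  1.89 -0.    0.72 -2.03]
(0.514, -0.252, 0.03) 180 [-0.46  0.54  1.89 -0.    0.72  2.68]
(0.514, -0.252, 0.03) -90 [-0.46  0.54  1.89 -0.    0.72  1.11]
(0.534, 0.035, 0.1) -135 [ 0.06  0.38  1.94 -0.    0.82  2.42]
(0.534, 0.035, 0.1) -45 [ 0.06  0.38  1.94 -0.    0.82  0.85]
(0.534, 0.035, 0.1) 45 [ 0.06  0.38  1.94 -0.    0.82 -0.72]
(0.534, 0.035, 0.1) 135 [ 0.06  0.38  1.94 -0.    0.82 -2.29]
(0.534, 0.035, 0.1) 0 [ 0.06  0.38  1.94 -0.    0.82  0.06]
(0.534, 0.035, 0.1) 90 [ 0.06  0.38  1.94 -0.    0.82 -1.51]
(0.534, 0.035, 0.1) 180 None
(0.534, 0.035, 0.1) -90 [ 0.06  0.38  1.94 -0.    0.82  1.63]
(0.47, 0.269, 0.06) -135 [ 0.52  0.46  1.94 -0.    0.74  2.87]
(0.47, 0.269, 0.06) -45 [ 0.52  0.46  1.94 -0.    0.74  1.3 ]
(0.47, 0.269, 0.06) 45 [ 0.52  0.46  1.94 -0.    0.74 -0.27]
(0.47, 0.269, 0.06) 135 [ 0.52  0.46  1.94 -0.    0.74 -1.84]
(0.47, 0.269, 0.06) 0 [ 0.52  0.46  1.94 -0.    0.74  0.52]
(0.47, 0.269, 0.06) 90 [ 0.52  0.46  1.94 -0.    0.74 -1.05]
(0.47, 0.269, 0.06) 180 [ 0.52  0.46  1.94 -0.    0.74 -2.62]
(0.47, 0.269, 0.06) -90 [ 0.52  0.46  1.94 -0.    0.74  2.09]
```

```bash
python3 - <<'E'
from station import r
from h import *
b=(.514,-.253)
A,B=rot(np.radians(45)),rot(np.radians(-45))
r.move_ptp((*b,.2),A)
r.gripper_to(.07,20)
r.movel((*b,.10),v=.15)
S=r.snapshot("scene");T=r.snapshot("top")
c=proj(S,[*b,.05])[0].astype(int)
f=lambda s,c:cv2.resize(s["pixels"][c[1]-45:c[1]+45,c[0]-45:c[0]+45],None,fx=4.4,fy=4.4,interpolation=cv2.INTER_CUBIC)
c2=proj(T,[*b,.05])[0].astype(int)
cv2.imwrite("pics/ap1.png",np.hstack([f(S,c),f(T,c2)]));print(r.state()["time"],c,c2)
E
```

```text
4.575 [323 268] [433 218]
```

View pics/ap1.png

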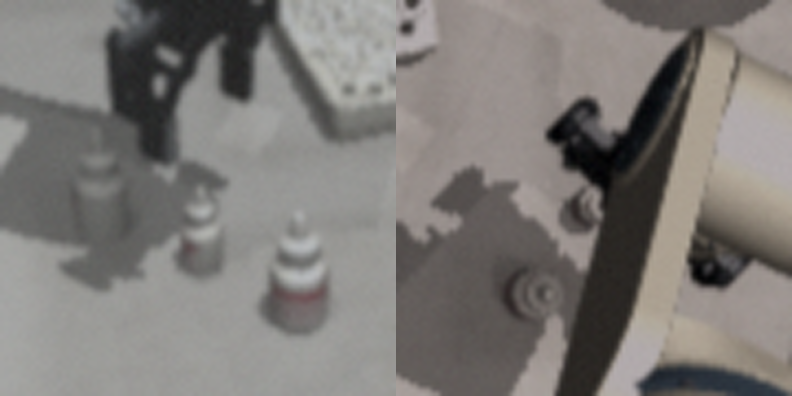

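```bash
python3 - <<'E'
from station import r
from h import *
S=r.snapshot("scene");T=r.snapshot("top");print(r.state()["tcp_pos"],r.state()["gripper_width"])
b=(.514,-.253)
d=np.array([1,1,0])/2**.5
pts=[np.array([*b,.088])+k*d*.045 for k in(-1,1)]+[[*b,.062],[*b,0]]
for s,n in((S,'s'),(T,'t')):
    c=proj(s,[*b,.05])[0].astype(int)
    im=cv2.resize(s["pixels"][c[1]-45:c[1]+45,c[0]-45:c[0]+45],None,fx=4.4,fy=4.4,interpolation=cv2.INTER_CUBIC)
    for p in proj(s,pts): cv2.circle(im,tuple(np.round((p-c+45.5)*4.4).astype(int)),3,(0,255,0),1)
    for h,rad in BOT: cv2.polylines(im,[np.round((proj(s,circ(*b,h,rad))-c+45.5)*4.4).astype(int)],True,(0,0,255),1)
    cv2.imwrite(f"pics/ap2{n}.png",im)
cv2.imwrite("pics/ap2.png",np.hstack([cv2.imread("pics/ap2s.png"),cv2.imread("pics/ap2t.png")]))
E
```

```text
[ 0.51461013 -0.25329617  0.10101896] 0.07030427744457633
```

View pics/ap2.png

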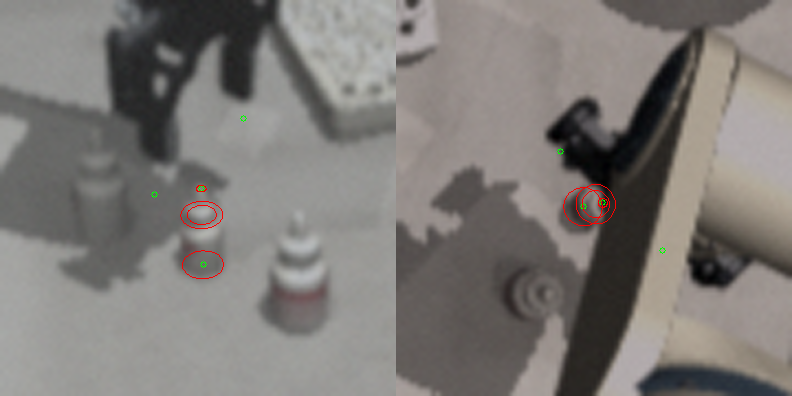

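```bash
python3 - <<'E'
from station import r
from h import *
b=(.514,-.253)
print(r.movel((*b,.03),v=.1,stop_force=8))
S=r.snapshot("scene");print(r.state()["tcp_pos"],r.state()["contact_force"],r.state()["time"])
c=(323,268)
d=np.array([1,1,0])/2**.5
pts=[np.array([*b,.016])+k*d*.045 for k in(-1,1)]
im=cv2.resize(S["pixels"][c[1]-45:c[1]+45,c[0]-45:c[0]+45],None,fx=6,fy=6,interpolation=cv2.INTER_CUBIC)
for p in proj(S,pts): cv2.circle(im,tuple(np.round((p-c+45.5)*6).astype(int)),3,(0,255,0),1)
cv2.imwrite("pics/ap3.png",im)
E
```

```text
False
[ 0.51451904 -0.25325727  0.03060295] [-0.02194312 -0.13362968  0.08517125] 5.575
```

View pics/ap3.png

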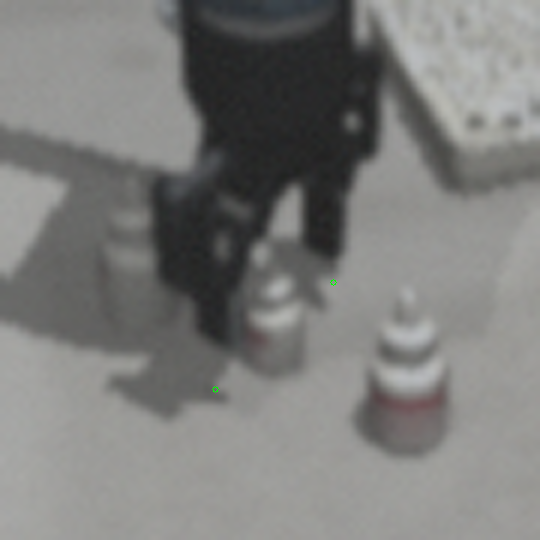

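```bash
python3 - <<'E'
from station import r
from h import *
b=(.514,-.253)
print(r.movel((*b,.015),v=.04,stop_force=5))
S=r.snapshot("scene");print(r.state()["tcp_pos"],r.state()["contact_force"],r.state()["time"])
c=(323,268)
im=cv2.resize(S["pixels"][c[1]-45:c[1]+45,c[0]-45:c[0]+45],None,fx=6,fy=6,interpolation=cv2.INTER_CUBIC)
cv2.imwrite("pics/ap4.png",im)
E
```

```text
False
[ 0.51396807 -0.25298815  0.01491698] [ 0.28842381  0.51634724 -0.27465684] 6.15
```

View pics/ap4.png

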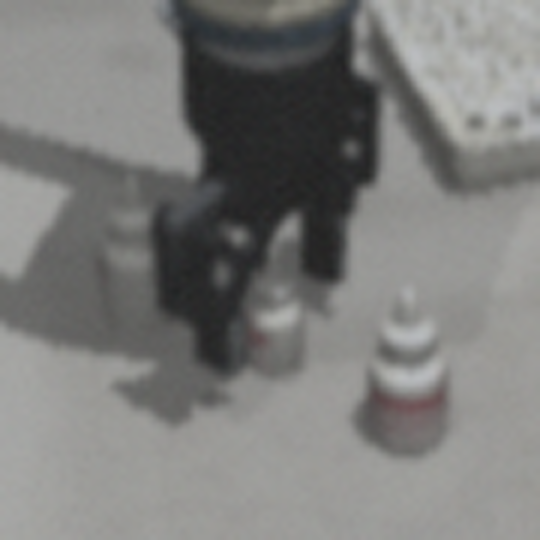

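```bash
python3 - <<'E'
from station import r
from h import *
b=(.514,-.253)
r.movel((*b,.029),v=.1)
r.gripper_to(.02,20)
S=r.snapshot("scene");s=r.state();print(s["tcp_pos"],s["contact_force"],s["time"],s["gripper_width"])
c=(323,268)
im=cv2.resize(S["pixels"][c[1]-45:c[1]+45,c[0]-45:c[0]+45],None,fx=6,fy=6,interpolation=cv2.INTER_CUBIC)
cv2.imwrite("pics/ap5.png",im)
E
```

```text
[ 0.51387122 -0.25294063  0.02884131] [-0.30724376 -0.30169849 -1.14838561] 6.9583 0.024969929961331617
```

View pics/ap5.png

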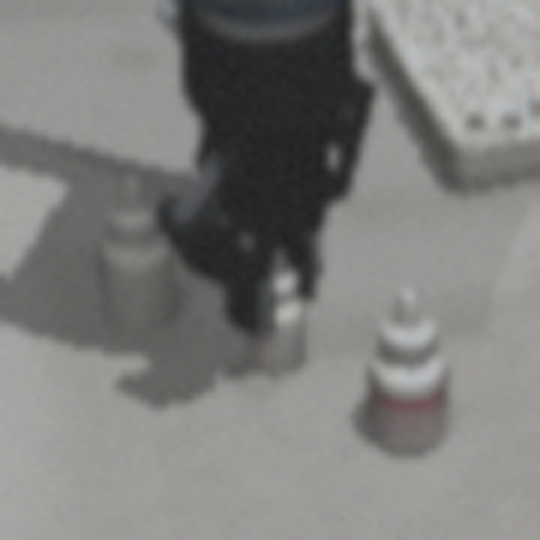

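```bash
python3 - <<'E'
from station import r
from h import *
b=(.514,-.253)
B=rot(np.radians(-45))
r.gripper_to(.05,20)
r.movel((*b,.115),v=.2)
r.move_ptp((*b,.115),B)
r.movel((*b,.029),v=.12,stop_force=6)
print(r.state()["tcp_pos"])
r.gripper_to(.02,20)
S=r.snapshot("scene");s=r.state();print(s["tcp_pos"],s["contact_force"],s["time"],s["gripper_width"])
c=(323,268)
im=cv2.resize(S["pixels"][c[1]-45:c[1]+45,c[0]-45:c[0]+45],None,fx=6,fy=6,interpolation=cv2.INTER_CUBIC)
cv2.imwrite("pics/ap6.png",im)
E
```

```text
[ 0.51441385 -0.25320118  0.02947235]
[ 0.51463517 -0.25333605  0.02977176] [-1.27058875 -0.85064312  5.89509143] 10.55 0.025029117528059218
```

View pics/ap6.png

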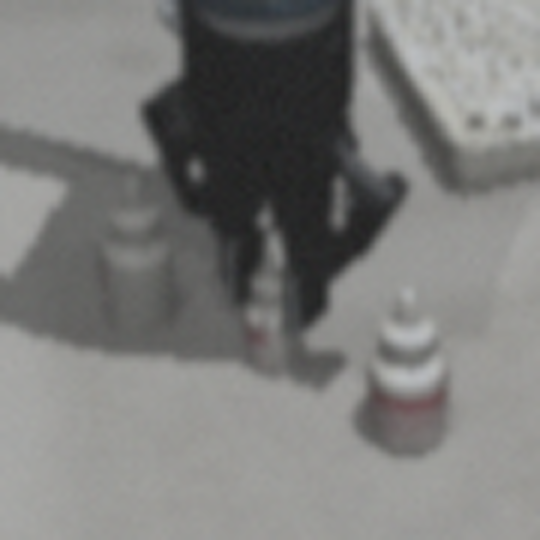

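```bash
python3 - <<'E'
from station import r
from h import *
b=(.514,-.253)
r.gripper_to(.035,25)
r.movel((*b,.050),v=.1)
r.gripper_to(.015,25)
s=r.state();print(s["tcp_pos"],s["contact_force"],s["time"],s["gripper_width"])
r.movel((*b,.15),v=.1)
s=r.state();print(s["tcp_pos"],s["contact_force"],s["time"],s["gripper_width"])
S=r.snapshot("scene")
c=(323,248)
im=cv2.resize(S["pixels"][c[1]-45:c[1]+45,c[0]-45:c[0]+45],None,fx=6,fy=6,interpolation=cv2.INTER_CUBIC)
cv2.imwrite("pics/ap7.png",im)
E
```

```text
[ 0.51380154 -0.25287717  0.04968463] [-0.0647288   0.12608025  1.69919551] 11.4583 0.016928459417355792
[ 0.51353917 -0.25279066  0.14932144] [ 0.49904557 -1.40784791 -1.05210654] 12.6083 0.01690561886696457
```

View pics/ap7.png

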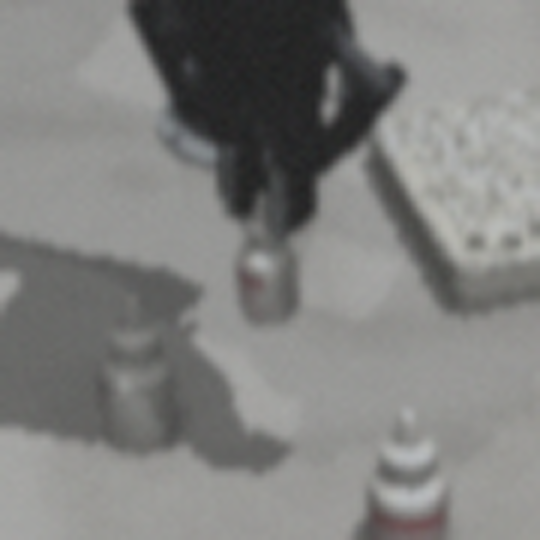

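```bash
python3 - <<'E'
from station import r
from h import *
p=(.534,.035);B=rot(np.radians(-45))
r.move_ptp((*p,.16),B)
r.movel((*p,.125),v=.1)
r.pause(.3)
s=r.state();print(s["tcp_pos"],s["contact_force"],s["time"],s["gripper_width"])
z=s["tcp_pos"][2]-.05
out=[]
for n in("scene","top"):
    S=r.snapshot(n);c=proj(S,[*p,.06])[0]
    out.append(overlay(S,[(*p,0,POT),(s["tcp_pos"][0],s["tcp_pos"][1],z,BOT[:3])],c,66))
cv2.imwrite("pics/ap8.png",np.hstack(out))
E
```

```text
[0.53435343 0.03503259 0.12554142] [ 0.26162769  0.6380594  -0.29227473] 14.575 0.01741358418597011
```

View pics/ap8.png

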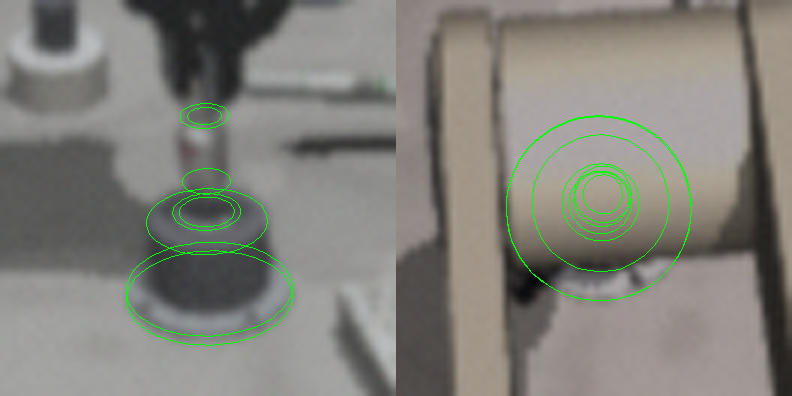

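```bash
python3 - <<'E'
from station import r
from h import *
p=(.534,.035)
S=r.snapshot("scene");c=proj(S,[*p,.06])[0]
a=overlay(S,[],c,44,9);t=r.state()["tcp_pos"]
b=overlay(S,[(*p,0,POT),(t[0],t[1],t[2]-.05,BOT[:3])],c,44,9)
cv2.imwrite("pics/ap9.png",np.hstack([a,b]))
E
```

```text
(no output)
```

View pics/ap9.png

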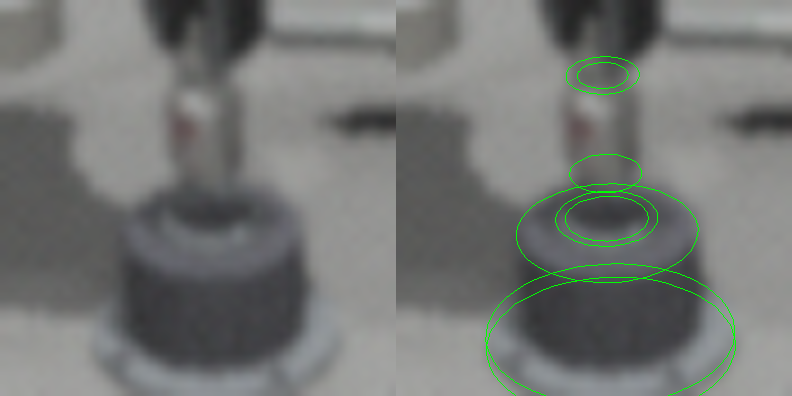

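```bash
python3 - <<'E'
from station import r
from h import *
p=(.535,.035)
r.movel((*p,.112),v=.05)
h=r.movel((*p,.080),v=.03,stop_force=3)
s=r.state();print(h,s["tcp_pos"],s["contact_force"],s["torque"],s["time"],s["gripper_width"])
S=r.snapshot("scene");c=proj(S,[*p,.06])[0]
a=overlay(S,[],c,44,9);cv2.imwrite("pics/ap10.png",a)
E
```

```text
True [0.535426   0.03521573 0.10443028] [-0.46517352  0.85819908  3.78126656] [ 0.03110592  0.03630573 -0.04600833] 15.6083 0.017261033011070414
```

View pics/ap10.png

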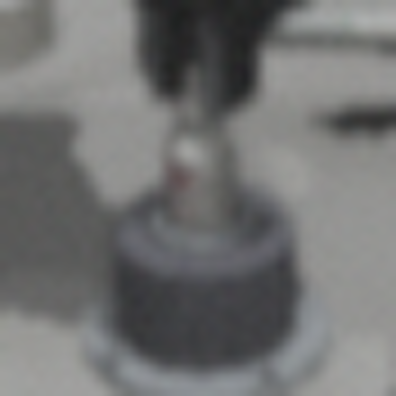

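```bash
python3 - <<'E'
from station import r
from h import *
p=(.535,.035)
r.movel((*p,.109),v=.05);r.pause(.2)
s=r.state();print("free",s["contact_force"],s["torque"])
for o in((.5345,.0328),(.536,.0335),(.533,.0335)):
    r.movel((*o,.109),v=.05)
    h=r.movel((*o,.080),v=.03,stop_force=3)
    s=r.state();print(o,h,np.round(s["tcp_pos"],4),np.round(s["contact_force"],2),np.round(s["torque"],3),s["time"])
    if s["tcp_pos"][2]<.098: break
    r.movel((*o,.109),v=.05)
E
```

```text
free [0.08299668 0.85567548 0.12107646] [-0.01917853 -0.01153709 -0.00309026]
(0.5345, 0.0328) True [0.5351 0.033  0.1051] [-0.8   1.81  3.98] [ 0.061 -0.064 -0.022] 16.7333
(0.536, 0.0335) True [0.5366 0.0338 0.1048] [-0.08  1.05  4.76] [ 0.125  0.13  -0.02 ] 17.6167
(0.533, 0.0335) True [0.5337 0.0337 0.1051] [0.07 1.07 4.3 ] [ 0.041  0.005 -0.044] 18.4917
```

```bash
python3 - <<'E'
from station import r
from h import *
def avg(n=8):
    L=[]
    for _ in range(n):
        r.pause(.02);s=r.state();L.append(np.r_[s["contact_force"],s["torque"]])
    return np.mean(L,0)
for o in((.534,.035),(.534,.031)):
    r.movel((*o,.109),v=.05);r.pause(.1);f0=avg()
    h=r.movel((*o,.080),v=.02,stop_force=3);r.pause(.1);f=avg()-f0
    t=r.state();print(o,h,np.round(t["tcp_pos"],4),np.round(f,3),t["time"])
    if t["tcp_pos"][2]<.098: break
    rx=(-f[4]-.05*f[0])/f[2];ry=(f[3]-.05*f[1])/f[2];print("contact at",rx,ry)
S=r.snapshot("scene");c=proj(S,[*o,.06])[0]
a=overlay(S,[],c,50,10);cv2.imwrite("pics/ap11.png",a)
E
```

```text
(0.534, 0.035) True [0.5343 0.0351 0.1048] [ 0.65   0.829  5.844  0.099 -0.078  0.006] 19.975
contact at 0.007827399614167651 0.009928537878640382
(0.534, 0.031) True [0.5343 0.0311 0.1052] [ 0.432  0.716  5.513  0.077 -0.105  0.029] 21.2167
contact at 0.01518454350423887 0.007549339551918485
```

View pics/ap11.png

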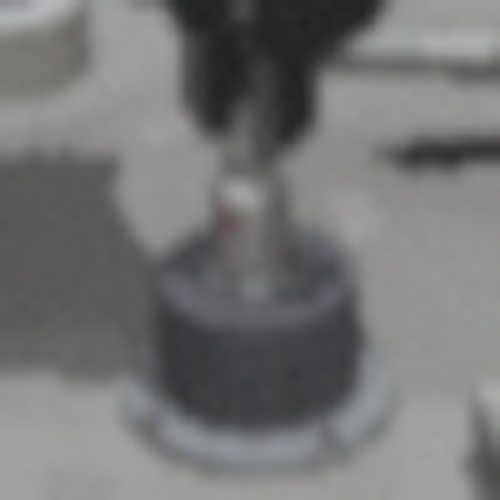

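```bash
cat >> h.py <<'E'
def avg(r,n=6):
    L=[]
    for _ in range(n):
        r.pause(.02);s=r.state();L.append(np.r_[s["contact_force"],s["torque"]])
    return np.mean(L,0)
E
python3 - <<'E'
from station import r
from h import *
for o in((.5315,.0325),(.530,.031)):
    r.movel((*o,.108),v=.05);r.pause(.1);f0=avg(r)
    h=r.movel((*o,.080),v=.03,stop_force=3);r.pause(.05);f=avg(r)-f0
    t=r.state();print(o,h,np.round(t["tcp_pos"],4),np.round(f,3),t["time"])
    if t["tcp_pos"][2]<.098: break
    rx=(-f[4]-.05*f[0])/f[2];ry=(f[3]-.05*f[1])/f[2];print("contact at",rx,ry)
E
```

```text
(0.5315, 0.0325) True [0.5319 0.0325 0.1053] [ 0.754  0.644  5.271  0.032 -0.072  0.021] 22.2
contact at 0.006596891464131535 4.5477019412877506e-05
(0.53, 0.031) True [0.5304 0.031  0.1053] [ 0.394  0.127  4.811  0.042 -0.01  -0.036] 23.1333
contact at -0.002091752494828974 0.0073039471918523655
```

```bash
python3 - <<'E'
from station import r
from h import *
for o in((.531,.0295),):
    r.movel((*o,.108),v=.05);r.pause(.1);f0=avg(r)
    h=r.movel((*o,.080),v=.03,stop_force=3);r.pause(.05);f=avg(r)-f0
    t=r.state();print(o,h,np.round(t["tcp_pos"],4),np.round(f,3),t["time"])
    if t["tcp_pos"][2]<.098: break
    rx=(-f[4]-.05*f[0])/f[2];ry=(f[3]-.05*f[1])/f[2];print("contact at",rx,ry)
if t["tcp_pos"][2]>.098: r.movel((*o,.135),v=.1);r.pause(.2)
t=r.state()["tcp_pos"];print(t)
S=r.snapshot("scene");c=proj(S,[*o,.075])[0]
a=overlay(S,[],c,44,9)
b=overlay(S,[(.534,.035,0,POT),(t[0],t[1],t[2]-.05,BOT[:3])],c,44,9)
cv2.imwrite("pics/ap12.png",np.hstack([a,b]))
E
```

```text
(0.531, 0.0295) True [0.5313 0.0295 0.1053] [ 0.521  0.528  5.371  0.025 -0.009  0.007] 24.0667
contact at -0.003149798299085022 -0.0003390710470926678
[0.53047737 0.02946861 0.13429496]
```

View pics/ap12.png

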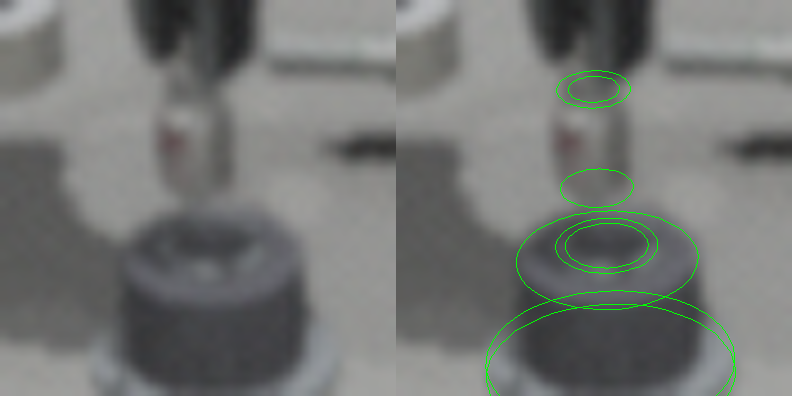

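```bash
python3 - <<'E'
from station import r
from h import *
for o in((.535,.037),(.5365,.0365),(.535,.039)):
    r.movel((*o,.108),v=.08)
    f0=avg(r,3)
    h=r.movel((*o,.080),v=.04,stop_force=3);f=avg(r,4)-f0
    t=r.state();print(o,h,np.round(t["tcp_pos"],4),np.round(f,3),t["time"])
    if t["tcp_pos"][2]<.098: break
E
```

```text
(0.535, 0.037) False [0.5352 0.037  0.0802] [-0.466 -0.063 -0.847  0.023 -0.022 -0.015] 26.2333
```

It went in at (0.535, 0.037). I'll seat it and release.

```bash
python3 - <<'E'
from station import r
from h import *
o=(.535,.037)
h=r.movel((*o,.076),v=.02,stop_force=1.5)
t=r.state();print(h,np.round(t["tcp_pos"],4),np.round(t["contact_force"],2))
r.gripper_to(.05,25)
r.movel((*o,.2),v=.25)
p=(.47,.268);r.gripper_to(.08,25)
r.move_ptp((*p,.2),rot(np.radians(45)))
t=r.state();print(t["time"],t["gripper_width"])
out=[]
for n in("scene","top"):
    S=r.snapshot(n);c=proj(S,[*o,.06])[0];out.append(overlay(S,[],c,44,8))
    c=proj(S,[*p,.03])[0];out.append(overlay(S,[],c,44,8) )
cv2.imwrite("pics/l1.png",cv2.resize(np.vstack([np.hstack(out[:2]),np.hstack(out[2:])]),None,fx=.8,fy=.8))
E
```

```text
True [0.5354 0.037  0.0767] [1.02 0.35 2.81]
28.9833 0.0797580053025218
```

View pics/l1.png

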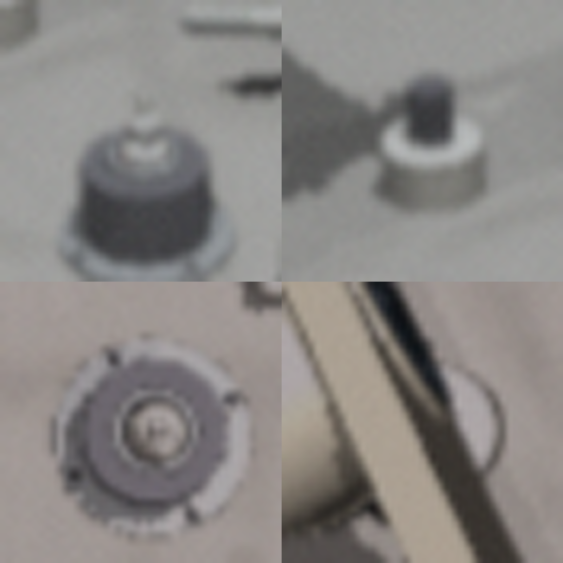

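```bash
python3 - <<'E'
from station import r
from h import *
p=(.4705,.272)
r.gripper_to(.07,25)
r.movel((*p,.2),v=.2)
print(r.movel((*p,.057),v=.15,stop_force=8))
r.gripper_to(.015,20)
s=r.state();print(s["tcp_pos"],s["contact_force"],s["gripper_width"])
r.gripper_to(.055,20)
r.movel((*p,.11),v=.2)
r.move_ptp((*p,.11),rot(np.radians(-45)))
print(r.movel((*p,.057),v=.15,stop_force=8))
r.gripper_to(.015,70)
s=r.state();print(s["tcp_pos"],s["contact_force"],s["gripper_width"],s["time"])
S=r.snapshot("scene");c=proj(S,[*p,.05])[0];cv2.imwrite("pics/l2.png",overlay(S,[(*p,0,LID)],c,60,8))
E
```

```text
False
[0.47065935 0.27207375 0.05740675] [-0.64949556 -0.34801299  4.38326084] 0.025333268686208193
False
[0.47145186 0.27242706 0.05814152] [ 1.06325075 -0.19687871  6.05959649] 0.02334947135419935 34.275
```

View pics/l2.png

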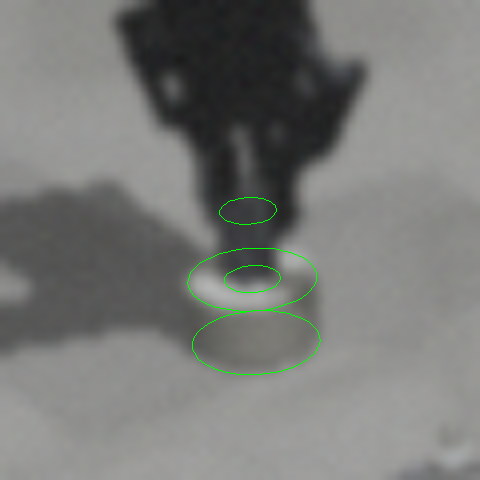

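```bash
python3 - <<'E'
from station import r
from h import *
p=(.4705,.272);o=(.535,.037)
r.movel((*p,.17),v=.15)
r.move_ptp((*o,.175),rot(np.radians(-45)))
r.movel((*o,.16),v=.1);r.pause(.2)
s=r.state();t=s["tcp_pos"];print(t,s["contact_force"],s["gripper_width"],s["time"])
S=r.snapshot("scene");c=proj(S,[*o,.08])[0]
cv2.imwrite("pics/l3.png",np.hstack([overlay(S,[],c,56,7),overlay(S,[(*o,0,POT),(t[0],t[1],t[2]-.058,LID[:2])],c,56,7)]))
E
```

```text
[0.53524566 0.03742978 0.16038367] [-0.06696196  0.1790745   0.67591078] 0.02331139054251416 36.6833
```

View pics/l3.png

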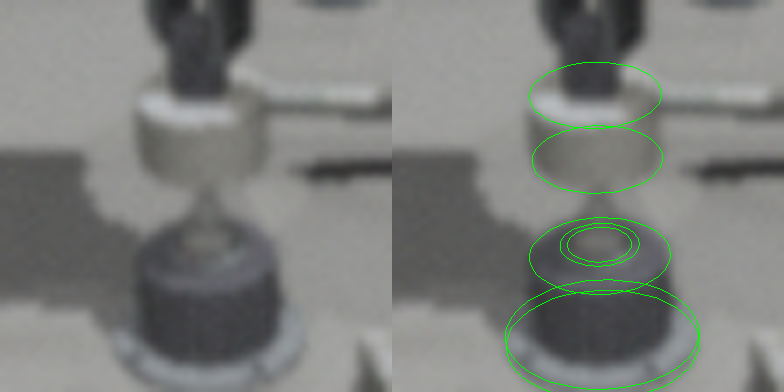

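```bash
python3 - <<'E'
from station import r
from h import *
o=(.535,.037)
h=r.movel((*o,.124),v=.06,stop_force=4)
s=r.state();print(h,s["tcp_pos"],np.round(s["contact_force"],2),s["time"])
if not h:
    h=r.movel((*o,.100),v=.015,stop_force=20)
    for _ in range(3):
        s=r.state();print(h,s["tcp_pos"],np.round(s["contact_force"],2),s["gripper_width"],s["time"]);r.pause(.15)
S=r.snapshot("scene");c=proj(S,[*o,.07])[0]
cv2.imwrite("pics/l4.png",np.hstack([overlay(S,[],c,56,7),overlay(S,[(*o,0,POT[:3]),(*o,.05,LID)],c,56,7)]))
E
```

```text
False [0.53510417 0.03700633 0.12396058] [-0.12  0.27 -1.53] 37.4833
True [0.53575385 0.03707495 0.10811692] [-1.23  0.11  9.24] 0.02339704030642423 38.5583
True [0.53567343 0.03710979 0.10817345] [-1.8  -0.02  7.66] 0.02285124344094561 38.7083
True [0.53566995 0.03707409 0.10819344] [-2.39  0.43  8.19] 0.023309958488615626 38.8583
```

View pics/l4.png

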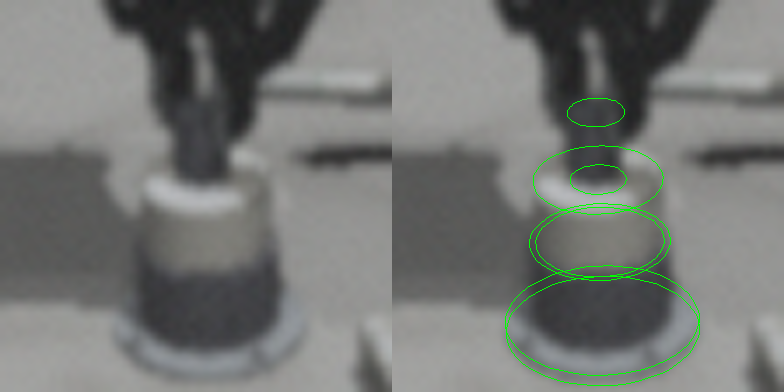

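It's at the home height, but the residual force (about 8–10 N) is little more than the spring alone. I'll press a bit more to get a clear bearing force on the shoulder.

```bash
python3 - <<'E'
from station import r
from h import *
o=(.5355,.037)
for k in range(4):
    t=r.state()["tcp_pos"]
    h=r.movel((*o,t[2]-.0015),v=.006,stop_force=14)
    r.pause(.3);f=avg(r);s=r.state();print(h,np.round(s["tcp_pos"],4),np.round(f,2),s["gripper_width"],s["time"])
    if f[2]>18: break
S=r.snapshot("scene");c=proj(S,[*o,.07])[0]
cv2.imwrite("pics/l5.png",overlay(S,[],c,44,12))
E
```

```text
False [0.5361 0.0371 0.1079] [-3.72 -0.29 16.6   0.13  0.89  0.02] 0.02319759086269477 39.7833
False [0.5362 0.0371 0.1079] [-4.38 -0.45 19.46  0.16  1.07  0.03] 0.02296753263219786 40.4333
```

View pics/l5.png

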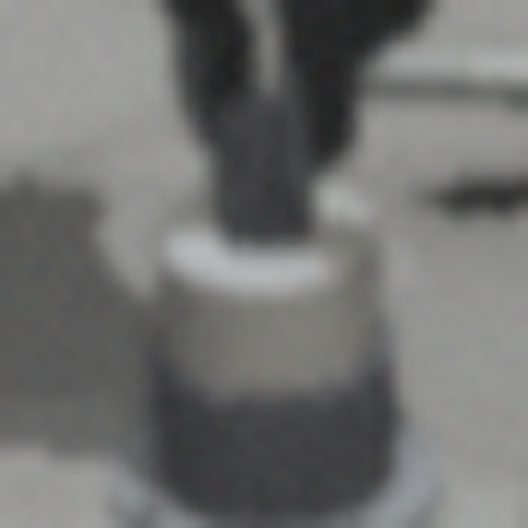

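The stop is hard: TCP stays at 0.1079 m, force is about 19.5 N and steady, and the skirt lies level on the shoulder. Handing in.

```bash
python3 - <<'E'
from station import r
r.pause(.2);s=r.state();print(s["contact_force"],s["tcp_pos"],s["time"])
r.finish_job()
s=r.state();print(s["contact_force"],s["tcp_pos"],s["time"])
E
```

```text
[-3.67694618 -0.11715429 19.01582758] [0.53621344 0.03707082 0.10785809] 40.6833
the job is handed in; nothing more can be done
the job is handed in; nothing more can be done
```

I stood the smallest dropper bottle in the pot's well and let it go. I then put the lid over it, pressed it home and handed in while still holding it down, at about 40.7 s. The job reports no verdict, so the result rests on my own checks.

- **Bottle:** after release it looked upright and centred in the well in both camera views. Seven gentle touches on the collar rim (each stopped at about 3–6 N) came before it went in at (0.535, 0.037). The top camera put the pot about 3 mm lower in y than that. My reading of the contact torques pointed the wrong way for several of those tries. The scene camera's fit turned out right.
- **Lid:** the last tool height was 0.1079 m, against 0.108 m expected with the lid home. The push was steady at about 19 N, against about 10 N from the spring, so roughly 9 N should be bearing on the shoulder. Pushing further raised the force without moving the lid, and the skirt looked level in the last picture.
- **Limits of the checks:** the floor's travel, the lid's exact tilt and the contact forces were inferred from height, force and pictures, not read directly. A side force of about 4 N and a moment of about 1 N m remained on the tool while pressing.
- **Bystanders:** neither the marker nor the test-strip bottle was knowingly touched. I made no final position measurement of them.

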